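# Wedge the rocking microscope

## Robot

A 6-joint arm with a two-finger parallel gripper is mounted at the origin on the work surface. World frame = base frame: x ahead of the robot, y to its left, z up, the work surface at z = 0. Lengths are in m, angles in rad, forces in N, time in s.
With the tool pointing down it reaches from about 0.3 to 0.875 m from the base axis. Payload 6.4 kg.
Tool frame: the origin (TCP) lies midway between the tips of the shut fingers; the grasp point (between the pads) lies 19 mm behind it (arm.hold_point_z is the distance from the TCP to the grasp point, in m); z points along the fingers, y is the line along which they close (so a half turn about z gives the same grasp; the last joint's range is limited). The gripper opens to 85 mm and grips with 20 to 120 N. Pads are 22 mm wide; open, the fingers measure 114 mm over their backs; the gripper's body (76 mm by 85 mm) begins 54 mm behind the grasp point. The pads swing forward as they close: fully open they stand 13 mm farther back than shut.
Start: joints at [1.029, 0.181, 1.607, -0, 1.354, -0.206], TCP at [0.189, 0.543, 0.231] pointing down, gripper open.
Joint ranges: [-2.99, 2.99], [-0.89, 2.07], [0.3, 2.58], [-1.14, 4.28], [0, 2.63], [-3.12, 3.12]. Speed limits (rad/s): [2.57, 2.57, 3.01, 3.14, 3.14, 3.14].

## Interface

Orientations are given as a unit quaternion [w, x, y, z].
In Python, from workcell import arm, cams gives the robot as it stands.
- The arm moves only by the tool carry_out, never from a script. Its argument "moves" is a list that holds one entry, the list of rows, each a list of 5 numbers: the closure in counts, from 0 (fully open) to 255 (shut), then the shift along the tool's x, y, z in mm, then the turn about the tool's z in degrees. In form: [[[gripper, dx, dy, dz, turn], ...]]. A call has 1 to 8 rows; each row shifts and turns the commanded pose from where the row before left it, along the tool's axes as they then stand; what a row does not reach is not made up. A row lasts 1/12 s, in which the tool goes at most 41.7 mm and 7.16 degrees, less where a joint would pass 70% of its speed; a pose out of reach is approached as far as the arm can. A call is refused whole if a number of a shift passes 41.7 or a number of a turn 7.16, either way. A call with a gripper value outside its range is refused whole. The fingers move at their own pace and stop on an object; "squeeze" is the grip in N (left out, the last holds). Time passes only in rows, so rows that do not move let the fingers close. It gives the time, the measured TCP pose, the force, the opening and the grip force at its end, in the units of the state.
- arm.get_obs(): the state, without advancing time (a new reading comes with each control period).
- cams.read_camera(name): name is "scene" or "side" or "wrist"; returns a dict with "image" (480x640x3 uint8, red, green, blue), "fx", "fy", "cx", "cy" (pixels), "rvec" (rotation vector, rad) and "tvec" (3), from world to camera coordinates, as OpenCV has them. Camera axes: x right, y down, z forward; pixel columns grow to the right and rows downward; lengths in m; the calibration is good to about 2 mm. A picture is of the moment at which its call begins. There is no depth.
- arm.close_job(): hands the job in; it is judged then, once.
The state is a dict: "t": time; "qpos": joint angles; "qvel": joint speeds; "joint_efforts": joint torques, N m; "tcp_pos": TCP position; "tool_rot": TCP orientation; "contact_force": force on the tool from outside, world axes, zero at the start; "ft_torque": the same for the moment, N m; "width": finger opening in m; "finger_force": force on a finger pad.
Only numpy, scipy, OpenCV 4.12 (cv2) and the standard library are available. Lean on these libraries where they do the work, as an engineer would, in place of code of your own. Each camera call takes 0.05 s, during which the arm holds its last target. There are 200 camera calls.

## Task

The bench microscope rocks because one of its feet hangs over the edge of the plywood board: push the wooden wedge, thin end first, under that foot until it sits snug and the microscope no longer rocks, but do not jack the microscope out of level or shove it along. Then press down on the round black pad above that foot with a fingertip to prove that it stands firm, and draw back. Only push and press: do not lift or carry the wedge or the microscope, and leave everything else where it is.

Things in the scene. Friction and masses are not known exactly. Their poses are not given: they have to be found in the camera images.
- wedge: Loose hardwood wedge, about 70 g, 100 long x 50 wide, lying flat. Flat underside; the top slopes evenly from 20 mm thick at one end to 4 at the other. Origin: centre of the underside; x axis points to the thin end (thin edge at x = +50, thick end face at -50), z up. Starts 20 to 50 mm short of the hanging foot, thin end roughly towards it, a little askew. Friction about 0.6: it stays where left.
- wedge_thick_end (a point): Middle of the wedge's upright thick end face (50 wide, 20 high), 10 above the table: the face to push on. Axes as the wedge.
- microscope: Loose stereo microscope, about 2.3 kg, level, three feet on the board. Base plate 190 square, its underside 22 and top 34 above the foot bottoms; a rubber ball foot (24 diameter) under each corner, 113 from the middle. Origin: middle of the base, at the height of the foot bottoms; x axis towards the hanging foot, z up. Head (60 diameter, 115 up to 270 high) over the middle, column at x = -75.
- hanging_foot (a point): Lowest point of the hanging foot, the one to wedge; its height above the table (7 to 11) is the gap. The board's edge is about 70 behind it. Once the wedge touches it, pushing on gets stiff: 2 to 10 N of push is snug, above about 13 N the microscope is shoved along. Unwedged, about 3 N down on this corner rocks it until the foot meets the table. Axes as the microscope.
- pad_top (a point): Centre of the top of the round black pad (36 diameter, 6 high) on the base plate's corner right above the hanging foot, 40 above the foot's lowest point: the place to press. The other three corners have like pads. Axes as the microscope.
- board: Fixed plywood board, 240 (its x) x 400 (its y), its top 7 to 11 mm above the table. Origin: centre of its footprint, 11 mm below its top; the edge at its x = +120 is the one that the foot hangs over.
- block: Loose flat wooden block 65 x 42 x 18, even thickness, not the wedge. Origin: centre of underside. Bystander.
- spatula: Loose spatula 170 long lying along its x axis. Bystander.
- weight: Loose brass weight with a knob, 42 diameter, 47 high, on the board. Origin: centre of underside. Bystander.
- spool: Loose wooden spool, 36 diameter, 45 high, on the board. Origin: centre of underside. Bystander.
- cup: Loose white plastic cup, 72 diameter, 85 high. Origin: centre of underside. Bystander.
- beaker: Loose clear plastic cup, 68 diameter, 75 high. Origin: centre of underside. Bystander.
- jar: Loose amber glass jar, 60 diameter, 75 high. Origin: centre of underside. Bystander.

How it is judged:
By the outcome, as a careful person would: the job done as asked, in the order asked, and still so for the second after the job is handed in, with the robot touching nothing.
It also fails if it takes over 51 s, if anything falls off the work surface, if the arm or the gripper's body presses on something with over 40 N, if the wrist force passes 120 N, or if a joint passes its speed limit or range.

## Working session

There is one attempt and no reset: what is moved stays moved. The work goes in short steps, Python scripts to look and compute and a tool call to move; the robot and the scene stay as the last step left them, time stands still between calls to the robot, and variables do not carry over. Pictures are saved under pics/ and viewed, at most 10 in all, crops included, and the job is handed in when it is done.

Besides the shell and the picture viewer there is one more tool, called after "Request:" as name(argument=value, ...) on one line, values as JSON. carry_out: Moves the arm, as the interface text tells. Its arguments: {"type":"object","properties":{"moves":{"type":"array","items":{"type":"array","items":{"type":"array","items":{"type":"number"}}}},"squeeze":{"type":"number"}},"required":["moves"]}

```bash
mkdir -p pics
cat > h.py <<'E'
import numpy as np, cv2
from workcell import arm, cams
def grab(n,f):
    c=cams.read_camera(n); cv2.imwrite('pics/'+f,c['image'][:,:,::-1])
    np.savez('pics/'+f[:-4]+'.npz',**{k:np.array(v) for k,v in c.items()}); return c
def ray(c,u,v,z):
    R=cv2.Rodrigues(np.array(c['rvec'],float))[0]; t=np.array(c['tvec'],float).ravel()
    o=-R.T@t; d=R.T@np.array([(u-c['cx'])/c['fx'],(v-c['cy'])/c['fy'],1]); return o+d*(z-o[2])/d[2]
def proj(c,P):
    K=np.array([[c['fx'],0,c['cx']],[0,c['fy'],c['cy']],[0,0,1]],float)
    return cv2.projectPoints(np.array(P,float).reshape(-1,1,3),np.array(c['rvec'],float),np.array(c['tvec'],float),K,None)[0][:,0]
E
python3 - <<'E'
from h import *
for n in ['scene','side','wrist']:
    c=grab(n,n+'1.png'); R=cv2.Rodrigues(np.array(c['rvec'],float))[0]; print(n,-R.T@np.array(c['tvec']).ravel(),R[2])
print({k:np.round(v,3) for k,v in arm.get_obs().items()})
E
```

```text
scene [1.12939108 0.55213369 0.98496761] [-0.47243531 -0.42709951 -0.7709675 ]
side [-0.24766874 -0.81068583  0.8991311 ] [ 0.55294586  0.58559538 -0.59273006]
wrist [0.10954722 0.5708154  0.37281688] [ 0.30648841 -0.10849184 -0.94567139]
{'t': np.float64(0.15), 'qpos': array([ 1.029,  0.181,  1.608, -0.   ,  1.354, -0.206]), 'qvel': array([-0.002, -0.002, -0.002, -0.   ,  0.   ,  0.001]), 'joint_efforts': array([ 1.0000e-03, -4.4527e+01, -3.5169e+01, -0.0000e+00,  6.0000e-03,
       -0.0000e+00]), 'tcp_pos': array([0.189, 0.543, 0.231]), 'tool_rot': array([-0.   ,  0.167,  0.986, -0.001]), 'contact_force': array([ 0.446,  1.371, -0.234]), 'ft_torque': array([ 0.016, -0.011, -0.015]), 'finger_force': np.float64(0.0), 'width': np.float64(0.085)}
```

View pics/scene1.png

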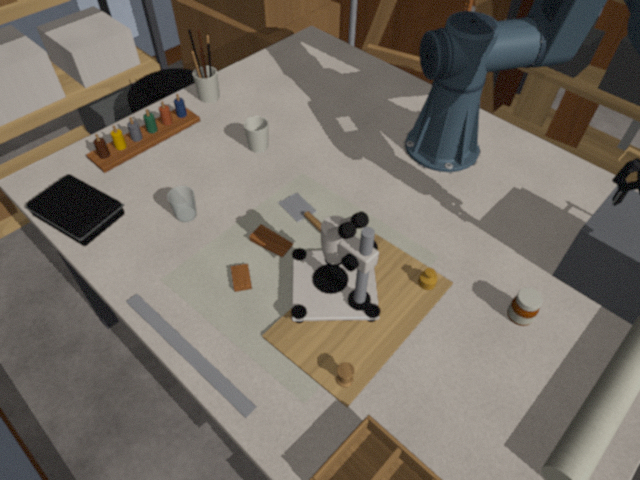

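View pics/side1.png

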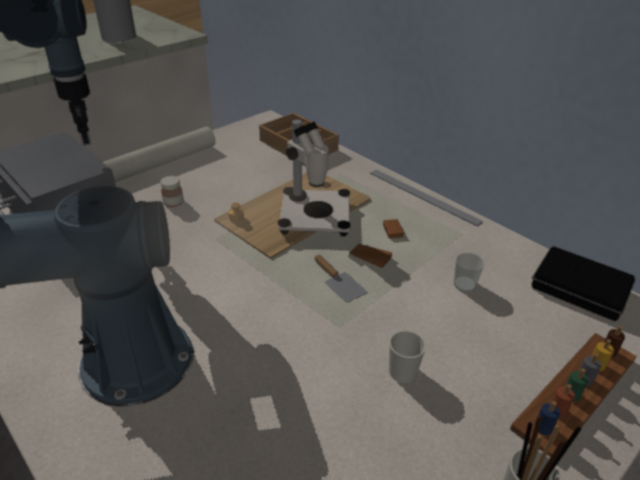

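The scene view shows the wedge at about (271,240) beside the hanging corner's pad at (299,254). In the side view the wedge is at (371,256) and the pad at (345,230). I'll enlarge both.

Run:
```python
import cv2
for f,(x,y,w,h) in {'scene1':(230,200,160,130),'side1':(265,180,150,120)}.items():
    a=cv2.imread(f'pics/{f}.png')[y:y+h,x:x+w]; a=cv2.resize(a,None,fx=5,fy=5,interpolation=cv2.INTER_CUBIC)
    a=cv2.convertScaleAbs(a,alpha=1.5)[:600]; cv2.imwrite(f'pics/{f}c.png',a)
```

```text
(no output)
```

View pics/scene1c.png

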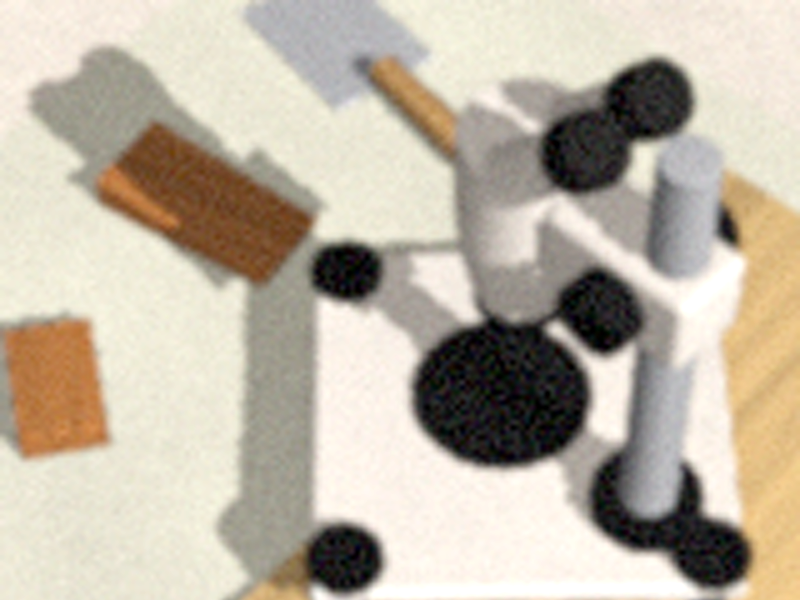

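View pics/side1c.png

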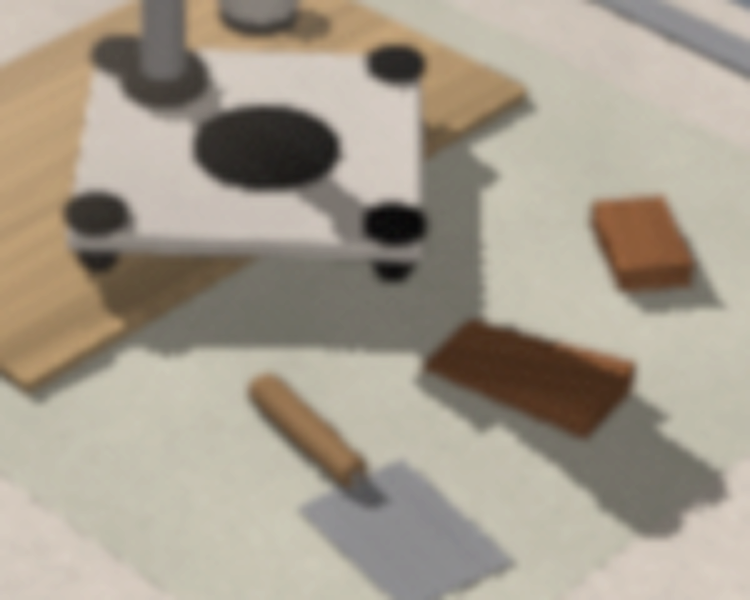

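Scene crop: the wedge's thin-end corners are near (318,213) and (265,282), the thick top corners near (157,122) and (103,168), and the pads at (347,270), (345,558) and (712,552). Side crop: thin corners (425,366) and (472,322), pads (393,223), (97,213) and (396,63). Now I'll fit the poses.

```bash
cat > fit.py <<'E'
from h import *
from scipy.optimize import least_squares
S=np.load('pics/scene1.npz'); D=np.load('pics/side1.npz')
sc=lambda p:np.array(p)/5.+[230,200]-.4; sd=lambda p:np.array(p)/5.+[265,180]-.4
def tf(p,P,z=0):
    c,s=np.cos(p[2]),np.sin(p[2]); P=np.array(P,float); return np.c_[P[:,0]*c-P[:,1]*s+p[0],P[:,0]*s+P[:,1]*c+p[1],P[:,2]+z]
def cen(c,uv,z): return np.array([ray(c,u,v,z) for u,v in uv])
# microscope
ps,pd=sc([(347,269),(345,558),(712,552)]),sd([(393,223),(97,213),(396,63)])
w1,w2=cen(S,ps,.047),cen(D,pd,.047); print('pads scene',w1.round(4).tolist(),'side',w2.round(4).tolist())
h=(w1[0]+w2[0])/2
E
python3 - <<'E'
exec(open('fit.py').read())
for s,p in (('scene',[(318,213),(265,282)]),): print('thin',cen(S,sc(p),.004).round(4).tolist())
print('thick',cen(S,sc([(157,122),(103,168)]),.02).round(4).tolist())
print('side thin',cen(D,sd([(425,364),(472,321)]),.004).round(4).tolist())
print('side thick',cen(D,sd([(585,437)]),.0).round(4).tolist(),cen(D,sd([(635,362)]),.02).round(4).tolist())
print('block', cen(S,sc([(55,385)]),.018).round(3), 'spat', cen(S,sc([(330,105),(428,52),(250,10)]),.001).round(3),cen(S,sc([(372,65)]),.01).round(3))
E
```

```text
pads scene [[0.6149, 0.0097, 0.047], [0.7285, 0.1227, 0.047], [0.6153, 0.2354, 0.047]] side [[0.6173, 0.0111, 0.047], [0.5052, 0.1233, 0.047], [0.7313, 0.1233, 0.047]]
thin [[0.576, -0.0512, 0.004], [0.6252, -0.0383, 0.004]]
thick [[0.6, -0.1434, 0.02], [0.6397, -0.1398, 0.02]]
side thin [[0.5839, -0.0487, 0.004], [0.6289, -0.0395, 0.004]]
side thick [[0.6059, -0.1417, 0.0]] [[0.651, -0.1335, 0.02]]
block [[ 0.744 -0.056  0.018]] spat [[ 0.518 -0.101  0.001]
 [ 0.455 -0.091  0.001]
 [ 0.5   -0.182  0.001]] [[ 0.488 -0.1    0.01 ]]
```

The two cameras agree to about 3 mm, and the wedge measures about 97 mm long:
- **Foot:** about (0.616, 0.010), with the microscope's x axis along world -y.
- **Wedge thick end:** mid at about (0.624, -0.140).
- **Wedge thin edge:** mid at about (0.604, -0.0445), so its heading is about 102°.

I'll spread the fingers to about 49 mm so they span the thick face. Then I'll push along an arc that turns the heading to about 93°, and straight from there. First comes the tool turn.

Request:
carry_out(moves=[[[195, 0, 0, 0, 7.16], [195, 0, 0, 0, 7.16], [195, 0, 0, 0, 7.16], [195, 0, 0, 0, 7.16], [195, 0, 0, 0, 7.16], [195, 0, 0, 0, 7.16], [195, 0, 0, 0, 7.16], [195, 0, 0, 0, 7.16]]])

```text
t: 0.82
tcp_pos: [0.1893, 0.5427, 0.2309]
tool_rot: [0.0, 0.622, 0.783, -0.0]
contact_force: [0.6, 0.0, -0.3]
width: 0.0201
finger_force: 0.0
```

```bash
cat > go.py <<'E'
import sys
from h import *
from scipy.spatial.transform import Rotation as Ro
def st(): 
    o=arm.get_obs(); q=o['tool_rot']; R=Ro.from_quat([q[1],q[2],q[3],q[0]]).as_matrix(); return o,R
o,R=st(); print('t',round(float(o['t']),2),'tcp',np.round(o['tcp_pos'],4),'xang',np.degrees(np.arctan2(R[1,0],R[0,0])).round(2),'F',np.round(o['contact_force'],2),'w',np.round(o['width'],4))
a=[float(v) for v in sys.argv[1:]]
p=np.array(o['tcp_pos'])
for i in range(0,len(a),3):
    t=np.array(a[i:i+3]); print('tool shift mm',(R.T@(t-p)*1000).round(1)); p=t
E
python3 go.py .40 0 .231 .630 -.169 .12 .630 -.169 .004
```

```text
t 0.82 tcp [0.1893 0.5427 0.2309] xang 103.13 F [ 0.62  0.03 -0.32] w 0.0201
tool shift mm [-5.764e+02  8.190e+01  2.000e-01]
tool shift mm [-216.8  185.7  111. ]
tool shift mm [1.00e-01 1.00e-01 1.16e+02]
```

Request:
carry_out(moves=[[[195, -36, 5, 0, 0], [195, -36, 5, 0, 0], [195, -36, 5, 0, 0], [195, -36, 5, 0, 0], [195, -36, 5, 0, 0], [195, -36, 5, 0, 0], [195, -36, 5, 0, 0], [195, -36, 5, 0, 0]]])

```text
t: 1.48
tcp_pos: [0.2955, 0.2706, 0.2312]
tool_rot: [0.0, 0.619, 0.785, 0.0]
contact_force: [1.7, 0.6, 0.9]
width: 0.02
finger_force: 0.0
```

Request:
carry_out(moves=[[[195, -36, 5, 0, 0], [195, -36, 5, 0, 0], [195, -36, 5, 0, 0], [195, -36, 5, 0, 0], [195, -36, 5, 0, 0], [195, -36, 5, 0, 0], [195, -36, 5, 0, 0], [195, -36, 5, 0, 0]]])

```text
t: 2.15
tcp_pos: [0.4016, -0.0004, 0.2313]
tool_rot: [0.0, 0.619, 0.785, 0.0]
contact_force: [1.4, 0.4, -0.2]
width: 0.0199
finger_force: 0.0
```

```bash
python3 go.py .630 -.169 .12 .630 -.169 .004
```

```text
t 2.15 tcp [ 4.016e-01 -4.000e-04  2.313e-01] xang 103.46 F [ 1.39  0.36 -0.21] w 0.0199
tool shift mm [-217.1  182.8  111.4]
tool shift mm [  0.  -0. 116.]
```

Request:
carry_out(moves=[[[195, -27, 23, 14, 0], [195, -27, 23, 14, 0], [195, -27, 23, 14, 0], [195, -27, 23, 14, 0], [195, -27, 23, 14, 0], [195, -27, 23, 14, 0], [195, -27, 23, 14, 0], [195, -27, 23, 14, 0]]])

```text
t: 2.82
tcp_pos: [0.6317, -0.1667, 0.1178]
tool_rot: [-0.0, 0.619, 0.785, -0.0]
contact_force: [0.5, -0.2, 0.3]
width: 0.02
finger_force: 0.0
```

Request:
carry_out(moves=[[[195, 0, 0, 20, 0], [195, 0, 0, 20, 0], [195, 0, 0, 20, 0], [195, 0, 0, 20, 0], [195, 0, 0, 0, 0]]])

```text
t: 3.23
tcp_pos: [0.6273, -0.1643, 0.034]
tool_rot: [-0.004, 0.619, 0.785, -0.001]
contact_force: [-1.4, 0.2, -1.0]
width: 0.0197
finger_force: 0.0
```

```bash
python3 go.py .630 -.169 .004
python3 - <<'E'
from h import *
c=grab('wrist','wrist2.png')
cv2.imwrite('pics/wrist2b.png',cv2.convertScaleAbs(c['image'][:,:,::-1],alpha=1.4))
E
```

```text
t 3.23 tcp [ 0.6273 -0.1643  0.034 ] xang 103.47 F [-1.43  0.25 -1.03] w 0.0197
tool shift mm [-5.4  1.7 29.9]
```

View pics/wrist2b.png

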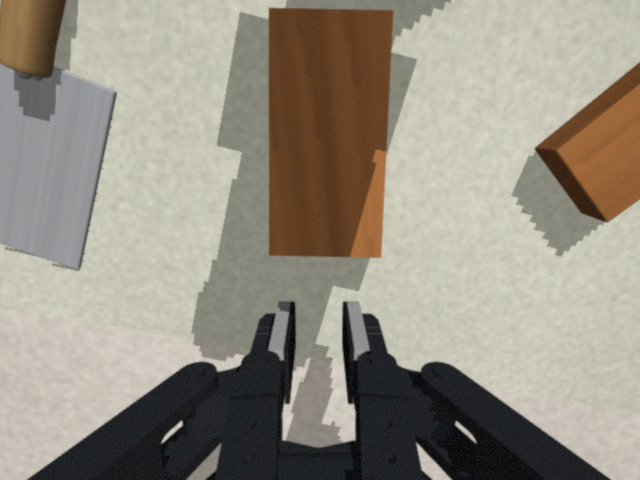

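Wrist view: the wedge's thick edge runs (270,255)-(381,257) and its thin edge (270,9)-(392,11). The fingers are centred behind it and clear of it. I'll refine the wedge pose from these pixels.

Run:
```python
from h import *
c=np.load('pics/wrist2.npz')
P=[ray(c,*a) for a in ((270,255.5,.02),(381,257,.02),(270,9,.004),(392,11,.004))]
A,B=(P[0]+P[1])/2,(P[2]+P[3])/2
d=B-A; print(np.round(P,4).tolist(),A.round(4),B.round(4),np.linalg.norm(d[:2]).round(4),np.degrees(np.arctan2(d[1],d[0])).round(2),np.linalg.norm(P[1]-P[0]),np.linalg.norm(P[3]-P[2]))
```

```text
[[0.6, -0.1449, 0.02], [0.6482, -0.134, 0.02], [0.5789, -0.0478, 0.004], [0.6266, -0.0372, 0.004]] [ 0.6241 -0.1395  0.02  ] [ 0.6027 -0.0425  0.004 ] 0.0993 102.41 0.049385381095260764 0.048880083306318135
```

Request:
carry_out(moves=[[[195, 0, 1, 12, 1], [195, 0, 1, 12, 0], [195, 0, 0, 0, 0], [195, 0, 0, 0, 0], [195, 0, 0, 0, 0]]])

```text
t: 3.7
tcp_pos: [0.6331, -0.1654, 0.0158]
tool_rot: [0.0, 0.626, 0.78, 0.0]
contact_force: [0.5, 0.4, 0.6]
width: 0.0199
finger_force: 0.0
```

```bash
python3 go.py .628 -.158 .005
```

```text
t 3.7 tcp [ 0.6331 -0.1654  0.0158] xang 102.49 F [0.47 0.42 0.55] w 0.0199
tool shift mm [ 8.3 -3.4 10.8]
```

Request:
carry_out(moves=[[[195, 0, -3, 5, 0], [195, 0, 0, 5, 0], [195, 4, 0, 0, 0], [195, 4, 0, 0, 0], [195, 4, 0, 0, 0], [195, 0, 0, 0, 0]]])

```text
t: 4.2
tcp_pos: [0.627, -0.1531, 0.0053]
tool_rot: [-0.0, 0.626, 0.78, 0.0]
contact_force: [-0.7, -0.3, 0.5]
width: 0.0202
finger_force: 0.0
```

Request:
carry_out(moves=[[[195, 2, 0, 0, 0], [195, 2, 0, 0, 0], [195, 4, 0, 0, 1], [195, 4, 0, 0, 1], [195, 4, 0, 0, 1], [195, 4, 0, 0, 1], [195, 4, 0, 0, 1], [195, 4, 0, 0, 1]]])

```text
t: 4.87
tcp_pos: [0.6222, -0.1263, 0.0054]
tool_rot: [0.0, 0.667, 0.745, -0.0]
contact_force: [-0.4, -0.7, 1.1]
width: 0.0204
finger_force: 0.4
```

```bash
python3 go.py .6205 -.1106 .005
python3 - <<'E'
from h import *
c=grab('wrist','wrist3.png')
cv2.imwrite('pics/wrist3b.png',cv2.convertScaleAbs(c['image'][:,:,::-1],alpha=1.4))
E
```

```text
t 4.87 tcp [ 0.6222 -0.1263  0.0054] xang 96.38 F [-0.43 -0.71  1.12] w 0.0204
tool shift mm [15.8  0.1  0.4]
```

View pics/wrist3b.png

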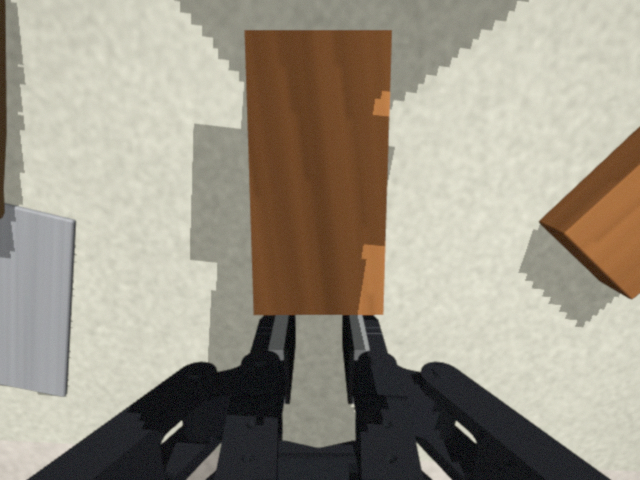

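The wedge is flush and centred on both fingers, with thick edge (254,315)-(383,314) and thin edge (246,31)-(391,30). I'll finish the arc and then go straight.

Request:
carry_out(moves=[[[195, 4, 0, 0, 1], [195, 4, 0, 0, 1], [195, 4, 0, 0, 1], [195, 4, 0, 0, 1], [195, 5, 0, 0, 0], [195, 5, 0, 0, 0], [195, 5, 0, 0, 0], [195, 0, 0, 0, 0]]])

```text
t: 5.58
tcp_pos: [0.62, -0.0945, 0.0052]
tool_rot: [-0.0, 0.691, 0.723, 0.0]
contact_force: [0.1, -0.7, -0.4]
width: 0.0199
finger_force: 0.0
```

```bash
python3 go.py .616 -.070 .0055
python3 - <<'E'
from h import *
c=grab('wrist','wrist4.png')
cv2.imwrite('pics/wrist4b.png',cv2.convertScaleAbs(c['image'][:,:,::-1],alpha=1.4))
print(proj(c,[[.616,.0103,.01],[.616,.0103,.049]]))
E
```

```text
t 5.58 tcp [ 0.62   -0.0945  0.0052] xang 92.54 F [ 0.1  -0.73 -0.42] w 0.0199
tool shift mm [24.6 -2.9 -0.3]
[[321.76173688  48.48985466]
 [323.08265125  20.45303618]]
```

View pics/wrist4b.png

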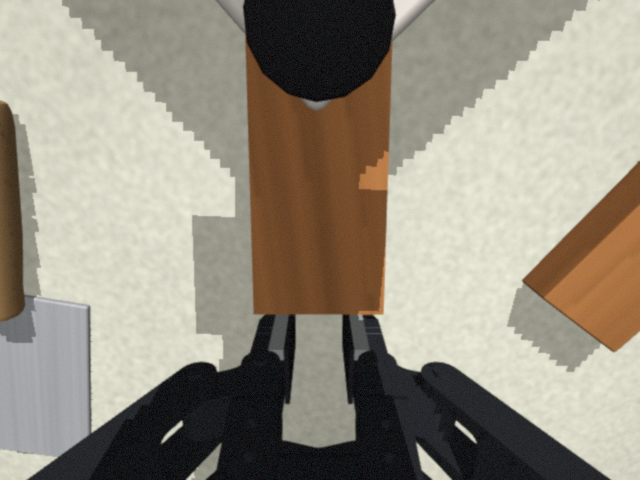

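The wedge is centred under the pad, whose centre is at about (320,20) against a predicted (323,20). The fingers are flush. Next I'll push in with care, watching the force.

Request:
carry_out(moves=[[[195, 2, 0, 0, 0], [195, 2, 0, 0, 0], [195, 2, 0, 0, 0], [195, 1, 0, 0, 0], [195, 1, 0, 0, 0], [195, 1, 0, 0, 0], [195, 1, 0, 0, 0], [195, 0, 0, 0, 0]]])

```text
t: 6.3
tcp_pos: [0.6198, -0.0856, 0.0053]
tool_rot: [-0.0, 0.692, 0.722, 0.0]
contact_force: [-0.6, 0.1, -0.1]
width: 0.0201
finger_force: 0.0
```

Request:
carry_out(moves=[[[195, 1, 0, 0, 0], [195, 1, 0, 0, 0], [195, 0, 0, 0, 0]]])

```text
t: 6.55
tcp_pos: [0.6197, -0.0836, 0.0053]
tool_rot: [-0.0, 0.692, 0.722, 0.0]
contact_force: [-0.5, 0.1, -0.4]
width: 0.0203
finger_force: 0.0
```

Request:
carry_out(moves=[[[195, 1, 0, 0, 0], [195, 1, 0, 0, 0], [195, 0, 0, 0, 0]]])

```text
t: 6.8
tcp_pos: [0.6196, -0.0816, 0.0053]
tool_rot: [-0.0, 0.692, 0.722, 0.0]
contact_force: [0.1, 0.4, 1.1]
width: 0.0202
finger_force: 0.0
```

Request:
carry_out(moves=[[[195, 1, 0, 0, 0], [195, 1, 0, 0, 0], [195, 0, 0, 0, 0]]])

```text
t: 7.05
tcp_pos: [0.6195, -0.0796, 0.0053]
tool_rot: [-0.0, 0.692, 0.722, 0.0]
contact_force: [0.6, 0.8, -0.1]
width: 0.02
finger_force: 0.0
```

Request:
carry_out(moves=[[[195, 1, 0, 0, 0], [195, 1, 0, 0, 0], [195, 0, 0, 0, 0]]])

```text
t: 7.3
tcp_pos: [0.6194, -0.0776, 0.0053]
tool_rot: [-0.0, 0.692, 0.722, 0.0]
contact_force: [0.2, -0.5, 0.0]
width: 0.02
finger_force: 0.0
```

Request:
carry_out(moves=[[[195, 1, 0, 0, 0], [195, 0, 0, 0, 0]]])

```text
t: 7.47
tcp_pos: [0.6194, -0.0766, 0.0053]
tool_rot: [-0.0, 0.692, 0.722, 0.0]
contact_force: [-0.5, 0.9, -0.1]
width: 0.0201
finger_force: 0.0
```

Request:
carry_out(moves=[[[195, 1, 0, 0, 0], [195, 0, 0, 0, 0]]])

```text
t: 7.63
tcp_pos: [0.6193, -0.0757, 0.0053]
tool_rot: [-0.0, 0.692, 0.722, 0.0]
contact_force: [-0.1, -0.3, 0.1]
width: 0.0202
finger_force: 0.0
```

Request:
carry_out(moves=[[[195, 1, 0, 0, 0], [195, 0, 0, 0, 0]]])

```text
t: 7.8
tcp_pos: [0.6193, -0.0746, 0.0053]
tool_rot: [-0.0, 0.692, 0.722, 0.0]
contact_force: [-0.0, -0.2, 0.3]
width: 0.0201
finger_force: 0.0
```

Request:
carry_out(moves=[[[195, 1, 0, 0, 0], [195, 0, 0, 0, 0]]])

```text
t: 7.97
tcp_pos: [0.6192, -0.0737, 0.0053]
tool_rot: [-0.0, 0.692, 0.722, -0.0]
contact_force: [0.6, -0.0, 0.6]
width: 0.0202
finger_force: 0.1
```

Request:
carry_out(moves=[[[195, 1, 0, 0, 0], [195, 0, 0, 0, 0]]])

```text
t: 8.13
tcp_pos: [0.6192, -0.0729, 0.0053]
tool_rot: [0.0, 0.692, 0.722, -0.0]
contact_force: [0.1, -1.4, -0.4]
width: 0.0204
finger_force: 0.6
```

Request:
carry_out(moves=[[[195, 1, 0, 0, 0], [195, 0, 0, 0, 0]]])

```text
t: 8.3
tcp_pos: [0.6192, -0.072, 0.0053]
tool_rot: [0.0, 0.692, 0.722, -0.0]
contact_force: [0.6, -3.0, -1.2]
width: 0.0202
finger_force: 1.2
```

Contact is made and the force is rising by about 1.5 N per mm. I'll go on in small steps to about 6 N.

Request:
carry_out(moves=[[[195, 0.7, 0, 0, 0], [195, 0, 0, 0, 0]]])

```text
t: 8.47
tcp_pos: [0.6192, -0.0714, 0.0053]
tool_rot: [0.0, 0.692, 0.722, -0.0]
contact_force: [-0.4, -3.2, -1.3]
width: 0.02
finger_force: 1.9
```

Request:
carry_out(moves=[[[195, 0.5, 0, 0, 0], [195, 0, 0, 0, 0], [195, 0, 0, 0, 0]]])

```text
t: 8.72
tcp_pos: [0.6192, -0.071, 0.0054]
tool_rot: [0.0, 0.692, 0.722, -0.0]
contact_force: [-0.5, -5.6, -1.1]
width: 0.0199
finger_force: 2.6
```

Snug at about 5.5 N. Backing off and rising with the fingers shutting.

Request:
carry_out(moves=[[[195, -4, 0, 0, 0], [195, -10, 0, 0, 0], [195, -15, 0, 0, 0], [195, -10, 0, -15, 0], [255, 0, 0, -30, 0], [255, 0, 0, -30, 0], [255, 0, 0, -30, 0], [255, 0, 0, 0, 0]]])

```text
t: 9.38
tcp_pos: [0.625, -0.1122, 0.1176]
tool_rot: [0.005, 0.692, 0.722, 0.002]
contact_force: [1.8, -0.8, 1.2]
width: 0.0
finger_force: 0.0
```

```bash
python3 go.py .616 .0103 .105 .616 .0103 .055
python3 - <<'E'
from h import *
c=grab('wrist','wrist5.png'); d=grab('side','side5.png')
a=cv2.convertScaleAbs(c['image'][:,:,::-1],alpha=1.4)[:300,150:490]; a=cv2.resize(a,(400,353))
b=[cv2.resize(cv2.convertScaleAbs(x[180:300,265:365],alpha=1.5),(400,480),interpolation=cv2.INTER_CUBIC)[:,:] for x in (d['image'][:,:,::-1],)][0]
o=np.zeros((480,800,3),np.uint8); o[:353,:400]=a; o[:,400:]=b; cv2.imwrite('pics/both5.png',o)
print(proj(c,[[.616,.0103,.0495]]))
# microscope motion between side images (patch shift) 
A,B=[cv2.cvtColor(cv2.imread(f),cv2.COLOR_BGR2GRAY).astype(np.float32) for f in ('pics/side1.png','pics/side5.png')]
for nm,s in {'pad':(slice(208,236),slice(326,352)),'head':(slice(120,190),slice(285,332)),'block':(slice(215,240),slice(380,408)),'base':(slice(185,236),slice(275,355))}.items(): print(nm,cv2.phaseCorrelate(A[s],B[s]))
E
```

```text
t 9.38 tcp [ 0.625  -0.1122  0.1176] xang 92.44 F [ 1.81 -0.77  1.15] w 0.0
tool shift mm [122.8  -3.9  12.1]
tool shift mm [ 0.2 -0.5 50. ]
[[310.34608306  31.56017394]]
pad ((0.5445908750437702, -0.29623480191890117), 0.9628886936623373)
head ((-0.06297393489208858, 0.018130445242391602), 0.9867088300762353)
block ((0.5038489185655628, 0.9620649059669759), 0.708407772064209)
base ((0.05899196027621656, 0.003187049890851057), 0.9316658123775765)
```

View pics/both5.png

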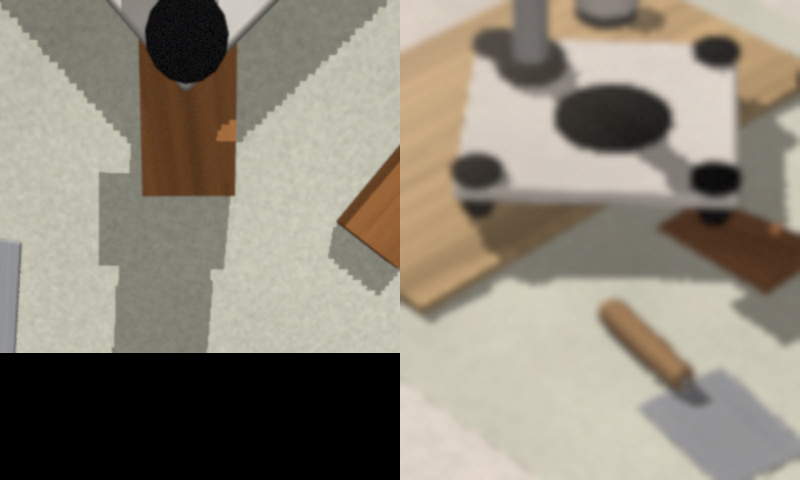

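The wedge sits under the foot. The base moved under 0.1 px, so the microscope has not shifted. The pad centre at about (309,32) matches the predicted (310,32). Moving over the pad.

Request:
carry_out(moves=[[[255, 24, 0, 0, 0], [255, 24, 0, 0, 0], [255, 24, 0, 0, 0], [255, 24, 0, 0, 0], [255, 24, 0, 0, 0], [255, 0, 0, 0, 0], [255, 0, 0, 0, 0], [255, 0, 0, 0, 0]]])

```text
t: 10.15
tcp_pos: [0.6149, 0.0098, 0.109]
tool_rot: [-0.001, 0.692, 0.722, -0.001]
contact_force: [-0.1, 0.5, -0.5]
width: -0.0003
finger_force: 0.0
```

```bash
python3 go.py .616 .0103 .060
```

```text
t 10.15 tcp [0.6149 0.0098 0.109 ] xang 92.49 F [-0.13  0.49 -0.47] w -0.0003
tool shift mm [ 0.5  1.2 49. ]
```

Request:
carry_out(moves=[[[255, 0, 1, 16, 0], [255, 0, 0, 16, 0], [255, 0, 0, 14, 0], [255, 0, 0, 5, 0], [255, 0, 0, 2, 0], [255, 0, 0, 1, 0], [255, 0, 0, 1, 0], [255, 0, 0, 0, 0]]])

```text
t: 10.82
tcp_pos: [0.6172, 0.0102, 0.056]
tool_rot: [0.001, 0.692, 0.722, 0.0]
contact_force: [-0.1, 1.1, 1.0]
width: -0.0001
finger_force: 0.0
```

Request:
carry_out(moves=[[[255, 0, 0, 1, 0], [255, 0, 0, 1, 0], [255, 0, 0, 0, 0]]])

```text
t: 11.07
tcp_pos: [0.6167, 0.0104, 0.0535]
tool_rot: [0.0, 0.692, 0.722, 0.0]
contact_force: [-0.6, 0.4, -0.2]
width: 0.0001
finger_force: 0.0
```

Request:
carry_out(moves=[[[255, 0, 0, 1, 0], [255, 0, 0, 1, 0], [255, 0, 0, 0, 0]]])

```text
t: 11.32
tcp_pos: [0.6164, 0.0104, 0.0511]
tool_rot: [-0.0, 0.692, 0.722, -0.0]
contact_force: [-0.0, 0.1, 0.2]
width: 0.0003
finger_force: 0.0
```

Request:
carry_out(moves=[[[255, 0, 0, 1, 0], [255, 0, 0, 0, 0]]])

```text
t: 11.48
tcp_pos: [0.6165, 0.0104, 0.0501]
tool_rot: [-0.0, 0.692, 0.722, -0.0]
contact_force: [0.7, 0.2, 0.2]
width: -0.0
finger_force: 0.0
```

Request:
carry_out(moves=[[[255, 0, 0, 1, 0], [255, 0, 0, 0, 0]]])

```text
t: 11.65
tcp_pos: [0.6165, 0.0104, 0.0491]
tool_rot: [-0.0, 0.692, 0.722, -0.0]
contact_force: [-0.1, -0.4, 0.3]
width: -0.0002
finger_force: 0.0
```

Request:
carry_out(moves=[[[255, 0, 0, 0.5, 0], [255, 0, 0, 0, 0]]])

```text
t: 11.82
tcp_pos: [0.6166, 0.0104, 0.0488]
tool_rot: [0.0, 0.692, 0.722, 0.0]
contact_force: [-0.3, 0.3, -0.5]
width: 0.0002
finger_force: 0.0
```

Request:
carry_out(moves=[[[255, 0, 0, 0.5, 0], [255, 0, 0, 0, 0]]])

```text
t: 11.98
tcp_pos: [0.6167, 0.0104, 0.0486]
tool_rot: [0.0, 0.692, 0.722, -0.0]
contact_force: [-1.2, 0.5, 2.9]
width: -0.0002
finger_force: 1.5
```

Contact at about z = 0.0488. Pressing on to around 10 N.

Request:
carry_out(moves=[[[255, 0, 0, 0.5, 0], [255, 0, 0, 0, 0]]])

```text
t: 12.15
tcp_pos: [0.6167, 0.0103, 0.0485]
tool_rot: [0.0, 0.692, 0.722, 0.0]
contact_force: [-3.7, 0.2, 5.6]
width: -0.0002
finger_force: 3.3
```

Request:
carry_out(moves=[[[255, 0, 0, 0.5, 0], [255, 0, 0, 0, 0]]])

```text
t: 12.32
tcp_pos: [0.6167, 0.0103, 0.0485]
tool_rot: [0.0, 0.692, 0.722, -0.0]
contact_force: [-4.0, 0.3, 10.3]
width: -0.0002
finger_force: 4.8
```

Firm: no sinking at 10 N. I'll hold briefly while easing the sideways load, then draw back.

Request:
carry_out(moves=[[[255, 0, -0.3, 0, 0], [255, 0, -0.2, 0.2, 0], [255, 0, 0, 0, 0], [255, 0, 0, 0, 0], [255, 0, 0, 0, 0], [255, 0, 0, 0, 0]]])

```text
t: 12.82
tcp_pos: [0.6167, 0.0103, 0.0484]
tool_rot: [0.001, 0.692, 0.722, 0.0]
contact_force: [-3.3, 0.6, 8.9]
width: 0.0001
finger_force: 4.6
```

Request:
carry_out(moves=[[[255, 0, 0, -2, 0], [255, 0, 0, -10, 0], [255, 0, 0, -25, 0], [255, 0, 0, -25, 0], [255, -30, 0, -10, 0], [255, -35, 0, 0, 0], [255, -35, 0, 0, 0], [255, -35, 0, 0, 0]]])

```text
t: 13.48
tcp_pos: [0.6222, -0.1257, 0.1202]
tool_rot: [0.001, 0.691, 0.723, 0.0]
contact_force: [0.7, -0.7, -0.2]
width: 0.0
finger_force: 0.0
```

Request:
carry_out(moves=[[[255, -20, 0, -20, 0], [255, 0, 0, -20, 0], [255, 0, 0, 0, 0], [255, 0, 0, 0, 0]]])

```text
t: 13.82
tcp_pos: [0.6236, -0.1452, 0.1607]
tool_rot: [0.001, 0.692, 0.722, 0.001]
contact_force: [-0.5, 1.0, -0.5]
width: -0.0002
finger_force: 0.0
```

Run:
```python
from h import *
c=grab('scene','scene6.png'); d=grab('side','side6.png')
a=cv2.resize(cv2.convertScaleAbs(c['image'][200:330,230:390,::-1],alpha=1.5),(400,325),interpolation=cv2.INTER_CUBIC)
b=cv2.resize(cv2.convertScaleAbs(d['image'][180:300,265:415,::-1],alpha=1.5),(400,320),interpolation=cv2.INTER_CUBIC)
o=np.zeros((325,800,3),np.uint8); o[:,:400]=a; o[:320,400:]=b; cv2.imwrite('pics/both6.png',o)
A,B=[cv2.cvtColor(cv2.imread(f),cv2.COLOR_BGR2GRAY).astype(np.float32) for f in ('pics/side1.png','pics/side6.png')]
for nm,s in {'head':(slice(120,190),slice(285,332)),'base':(slice(185,232),slice(275,350))}.items(): print(nm,cv2.phaseCorrelate(A[s],B[s]))
print(arm.get_obs()['contact_force'],arm.get_obs()['t'])
```

```text
head ((-0.05162120193774555, -0.0010435319546360233), 0.9981901861071862)
base ((0.529768404694245, -0.025885357956557442), 0.9872897746827868)
[-0.14821698  0.42542858 -0.1852795 ] 13.9167
```

View pics/both6.png

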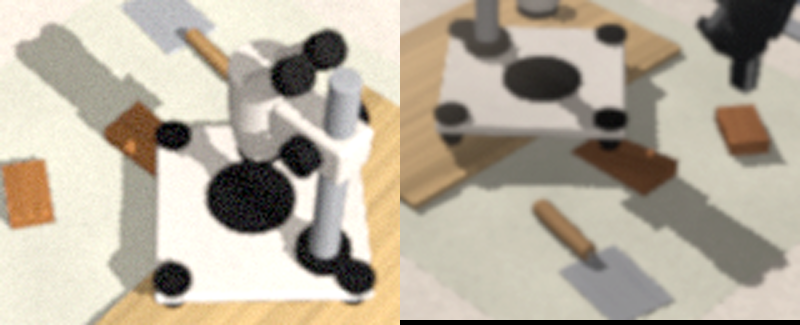

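The wedge is still under the foot, the microscope is unmoved (head shift 0.05 px), and the arm is clear. Handing in.

```bash
python3 -c "
from workcell import arm
print(arm.close_job())"
```

```text
the job is handed in; nothing more can be done
None
```

The job is handed in at about 14 s: the wedge sits snug under the hanging foot at about 5.5 N of push, the pad held firm with no sinking under a 10 N fingertip press, the cameras show no shift of the microscope, and the arm is drawn back clear.

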